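# Cull the chipped test coupon, then clamp the sound row

### The job

Four paint-dipped plaster test coupons stand in the bed of the hand-ratchet clamp, and one has a corner broken off: lift that one out and leave it in the yellow reject tray. Then pump the clamp's trigger, moving the jaw with nothing but the trigger, until the jaw has closed the three sound coupons up against the end stop, and finish while still squeezing the trigger, holding the row with the jaw's springs about half pressed in and never bottomed, since plaster crushes. The sound coupons stay standing in the clamp, and everything else on the bench is left alone.

Things in the scene. Friction and masses are not known exactly. Their poses are not given: they have to be found in the camera images.
- clamp: Fixed hand-ratchet clamp (caulking-gun type) on a plywood board. Origin: on the bench under the fixed grip; own x = the way the jaw advances, z up. Along x, mm: board -70 to 260 (110 wide, 10 thick); rod tail from -120; black fixed grip -10 to 10 (26 wide, 140 tall); trigger; jaw; aluminium bed 72 to 254, its floor 12 over the bench, lips at y = +-32 to 34 reach 16.
- squeeze (a point): Where a hand squeezes fixed grip and trigger together along clamp x, from above: 120 mm over the bench, at clamp x = 7 mm, the middle of the pair when fully squeezed. The grip's back face stays at x = -10 mm. The trigger's front face: at most x = 44 mm (its top) released, 24 mm squeezed, when it stands upright beside the grip. So 54 mm over both released, 34 mm squeezed.
- trigger (a joint): Trigger, rad: 0 released (a spring returns it), 0.40 squeezed to its stop. Each full squeeze and full release moves the rod on one tooth, 9.5 mm (the first may do less); a pawl then holds it (2 mm of slip), but after a part squeeze a pressed jaw springs back. Squeeze at squeeze: 5 to 9 N runs the jaw freely; on the row 8 to 12 N for 5 mm of spring compression, 13 to 18 N for 10 mm, more near the trigger's stop.
- trigger_grip: The lever that is squeezed: orange with black rubber, 12 mm deep (clamp x), 22 mm wide, standing up from its pivot to 128 mm over the bench; leans forward 0.40 rad when released. Its origin is the pivot, at clamp x = 18 mm, 75 mm over the bench.
- rod: Toothed steel push rod, 12 mm square, along clamp x, 28 mm over the bench, with the jaw's blue carrier plate (52 x 30 mm) in front; it carries the sprung jaw face. Origin on its axis, at clamp x = 0 when fully drawn back; it moves up to 85 mm ahead. Only the trigger may drive it.
- jaw_face: Pressing face of the jaw: blue plate with black rubber front, 54 mm wide, 15 to 47 mm over the bench. Origin: on the rod's axis at the front surface; at clamp x = 88 to 99 mm at the start. It meets the closed-up row of three 72 mm short of the end stop's surface.
- jaw_spring (a joint): Compression of the two coil springs behind the jaw face, m: 0 free, 0.012 bottomed; 1.5 N per mm, so it shows how hard the row is gripped. Well gripped is 4 to 10 mm (6 to 15 N). Once bottomed the force shoots up, and plaster crushes above 30 N.
- end_stop: Bolted aluminium stop plate, rubber faced, at the far end of the bed, 66 mm wide, its top 56 mm over the bench. Origin: lower middle of the surface facing the jaw, 12 mm over the bench, at clamp x = 212 to 221 mm (set differently each time). Axes as the clamp's.
- coupon_a: Sound plaster coupon, cream with teal painted top third: 24 mm along own x (along the row), 56 mm along own y, 46 mm tall, 75 g. Origin: centre of its underside, on the bed 12 mm over the bench. Stands in any of four places, at about clamp x = 113, 141, 169, 197 mm, some 4 mm between neighbours, wide side across the clamp.
- coupon_b: Sound coupon, same as coupon_a.
- coupon_c: Sound coupon, same as coupon_a.
- coupon_chipped: The odd one in the row, in any of the four places: same coupon, but its upper corner at own +y is broken off at 45 degrees, 18 mm down and 18 mm in, showing white plaster. Up to 28 mm from its underside it is whole, 56 mm wide. Origin: centre of its underside.
- reject_tray: Open yellow tray, 150 x 150 mm, 32 mm tall, walls and floor 4 mm, fixed. Origin: centre of its underside.
- spare_coupon: Bystander: a sound coupon standing on the bench away from the clamp.
- jar_a: Bystander: closed ink jar with yellow lid, 64 mm across, 66 mm tall; origin under it.
- jar_b: Bystander: ink jar like jar_a.
- jar_c: Bystander: ink jar like jar_a, dark red.
- white_bottle: Bystander: white bottle, 64 mm across, 150 mm tall; origin under it.
- beaker: Bystander: open glass beaker, 70 mm across, 85 mm tall; origin under it.
- spatula: Bystander: mixing spatula 200 mm long, lying on the bench.
Mind the look-alikes: they are no part of the job. What is shaped like the coupon_chipped but blue is not meant. Leave any red look-alike of the coupon_b alone.

How it is judged:
By the outcome, as a careful person would: the job done as asked, in the order asked, and still so for the second after the job is handed in, while the arm keeps its last pose, push and grip.
It also fails if it takes over 72 s, if anything falls off the work surface, if the arm or the gripper's body presses on something with over 40 N, if the wrist force passes 120 N, or if a joint passes its speed limit or range.

### The arm

A 6-joint arm with a two-finger parallel gripper is mounted at the origin on the work surface. World frame = base frame: x ahead of the robot, y to its left, z up, the work surface at z = 0. Lengths are in m, angles in rad, forces in N, time in s.
With the tool pointing down it reaches from about 0.375 to 0.9 m from the base axis. Payload 3.1 kg.
Tool frame: the origin (TCP) lies at the very end of the fingers, on their centre line; the grasp point (between the pads) lies 19 mm behind it; z points along the fingers, y is the direction in which the jaws open and shut (so a half turn about z gives the same grasp; the last joint's range is limited). The gripper opens to 87 mm and grips with 3 to 60 N. Pads are 19 mm wide; open, the fingers measure 117 mm over their backs; the gripper's body (75 mm by 190 mm) begins 51 mm behind the grasp point.
Start: joints at [0.987, 0.527, 1.433, -0, 1.181, -0.178], TCP at [0.247, 0.574, 0.223] pointing down, gripper open.
Joint ranges: [-3.08, 3.08], [-0.75, 2.2], [0.22, 2.44], [-1.43, 4.57], [0, 2.65], [-2.85, 2.85]. Speed limits (rad/s): [2.79, 2.79, 3.14, 3.14, 3.14, 3.14].

### API

Orientations are given as a unit quaternion [x, y, z, w].
In Python, from rig import robot gives the robot as it stands.
- The arm moves only by the tool arm_command, never from a script. Its argument "targets" is a list of rows, each a list of 5 numbers: the shift along the tool's x, y, z in cm, then the turn about the tool's z in rad, then the finger opening in cm, from 0 to 8.7. In form: [[dx, dy, dz, spin, hand], ...]. A call has 1 to 5 rows; each row is the pose to reach, as a shift and turn from the pose commanded when the call began, along the tool's axes at that moment; what a row does not reach only later rows make up. A row lasts 1/8 s, in which the tool goes at most 62.5 mm and 10.7 degrees, less where a joint would pass 70% of its speed; a pose out of reach is approached as far as the arm can. A call with a gripper value outside its range is refused whole. The fingers move at their own pace and stop on an object; "newtons" is the grip in N (left out, the last holds). Time passes only in rows, so rows that repeat a pose let the fingers close. It gives the time, the measured TCP pose, the force and the opening at its end, in the units of the state.
- robot.get_obs(): the state, without advancing time (a new reading comes with each control period).
- robot.camera(name): name is "scene" or "side" or "wrist"; returns (picture, depth): 400x640x3 uint8, red, green, blue; 400x640 float32, m along the optical axis (not along the pixel's ray), 0 where there is no reading.
- robot.camera_model(name): a dict with "mtx" (3x3 intrinsics, pixels), "extrinsics" (4x4, takes a point from world to camera coordinates). Camera axes: x right, y up, looking along -z (the intrinsics and any distortion apply to the point x, -y, -z); pixel columns grow to the right and rows downward; lengths in m; the calibration is good to about 2 mm. A picture is of the moment at which its call begins: read the wrist's pose just before it. camera_model takes no time and is no camera call; for the wrist camera it gives the pose at the moment of the call.
- robot.hand_in(): hands the job in, once; it reports no verdict.
The state is a dict: "time": time; "q": joint angles; "joint_velocities": joint speeds; "joint_torque": joint torques, N m; "position": TCP position; "tool_rot": TCP orientation; "ft_force": force on the tool from outside, world axes, zero at the start; "moment": the same for the moment, N m; "grip_width": finger opening in m.
Only numpy, scipy, OpenCV 4.12 (cv2) and the standard library are available. Lean on these libraries where they do the work, as an engineer would, in place of code of your own. Each camera call takes 0.05 s, during which the arm holds its last target.

## Working session

There is one attempt and no reset: what is moved stays moved. The work goes in short steps, Python scripts to look and compute and a tool call to move; the robot and the scene stay as the last step left them, time stands still between calls to the robot, and variables do not carry over. Pictures are saved under pics/ and viewed, and the job is handed in when it is done.

Besides the shell and the picture viewer there is one more tool, called after ">>>" in YAML: its name, and indented under it one key for each argument. arm_command: Moves the arm, as the interface text tells. Its arguments: {"type":"object","properties":{"targets":{"type":"array","items":{"type":"array","items":{"type":"number"}}},"newtons":{"type":"number"}},"required":["targets"]}

```bash
mkdir -p pics; ls; cat > h.py <<'E'
import numpy as np, cv2
from rig import robot
def cam(n,tag):
    m=robot.camera_model(n); p,d=robot.camera(n)
    np.savez(f'pics/{tag}.npz',p=p,d=d,mtx=m['mtx'],ext=m['extrinsics'])
    cv2.imwrite(f'pics/{tag}.png',p[:,:,::-1]); return p,d,m
def load(tag): return np.load(f'pics/{tag}.npz')
def px2w(z,u,v,depth=None,zplane=None):
    K=z['mtx'];E=z['ext']; R=E[:3,:3];t=E[:3,3]
    r=np.array([(u-K[0,2])/K[0,0],-(v-K[1,2])/K[1,1],-1.0])
    c=-R.T@t; w=R.T@r
    if zplane is not None: s=(zplane-c[2])/w[2]
    else: s=depth if depth is not None else z['d'][int(round(v)),int(round(u))]
    return c+s*w
def w2px(z,P):
    K=z['mtx'];E=z['ext']; p=E[:3,:3]@np.array(P)+E[:3,3]
    return np.array([K[0,0]*p[0]/-p[2]+K[0,2], K[1,1]*-p[1]/-p[2]+K[1,2]])
def crop(tag,x0,y0,x1,y1,k,out):
    p=cv2.imread(f'pics/{tag}.png')[y0:y1,x0:x1]
    cv2.imwrite(f'pics/{out}.png',cv2.resize(p,None,fx=k,fy=k,interpolation=cv2.INTER_CUBIC))
E
python3 - <<'E'
from h import *
for n in ['scene','side','wrist']:
    p,d,m=cam(n,n+'0'); print(n,m)
o=robot.get_obs(); print(o)
E
```

```text
pics
scene {'mtx': array([[479.17659615,   0.        , 318.48658799],
       [  0.        , 479.17659615, 201.11593187],
       [  0.        ,   0.        ,   1.        ]]), 'extrinsics': array([[ 0.60005184,  0.79981761, -0.01515176, -0.39356999],
       [-0.61952133,  0.47660312,  0.62373295,  0.27217799],
       [ 0.50609397, -0.36488527,  0.78149065, -1.62211686],
       [ 0.        ,  0.        ,  0.        ,  1.        ]])}
side {'mtx': array([[445.42497514,   0.        , 326.7179985 ],
       [  0.        , 445.42497514, 197.68690368],
       [  0.        ,   0.        ,   1.        ]]), 'extrinsics': array([[ 0.95628221, -0.29221777,  0.01153726, -0.51772595],
       [ 0.20425973,  0.69563261,  0.68874758, -0.22275293],
       [-0.20928998, -0.65628046,  0.72490941, -1.03777123],
       [ 0.        ,  0.        ,  0.        ,  1.        ]])}
wrist {'mtx': array([[287.11983755,   0.        , 324.70274538],
       [  0.        , 287.11983755, 199.94674442],
       [  0.        ,   0.        ,   1.        ]]), 'extrinsics': array([[ 0.39398786,  0.91911376, -0.00186343, -0.62366
[... 175 characters left out ...]
 1.        ]])}
{'time': 0.15, 'q': array([ 9.86502278e-01,  5.28260111e-01,  1.43360461e+00, -2.90378870e-06,
        1.18140148e+00, -1.78507845e-01]), 'joint_velocities': array([-0.00041396, -0.0021055 , -0.00465824, -0.00118549, -0.00127694,
       -0.00129309]), 'joint_torque': array([ 7.77005562e-05, -4.40432918e+01, -1.76843083e+01,  6.33555581e-02,
        5.52652893e-02, -9.30381225e-05]), 'position': array([0.24637718, 0.57377932, 0.22179291]), 'tool_rot': array([ 2.01503316e-01,  9.79487475e-01, -7.77144818e-04, -3.10217964e-04]), 'ft_force': array([-0.69791795, -0.21769496, -0.614581  ]), 'moment': array([ 0.03083057, -0.00835058,  0.0154856 ]), 'grip_width': 0.08682830635047056}
```

View pics/scene0.png

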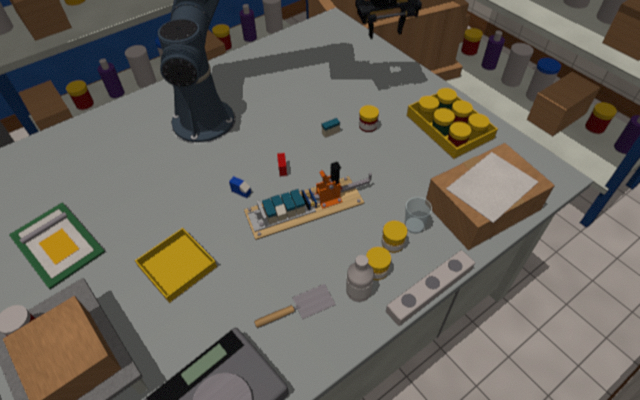

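View pics/side0.png

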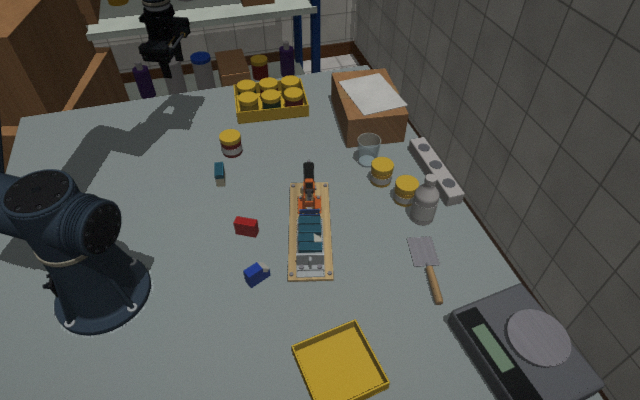

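View pics/wrist0.png

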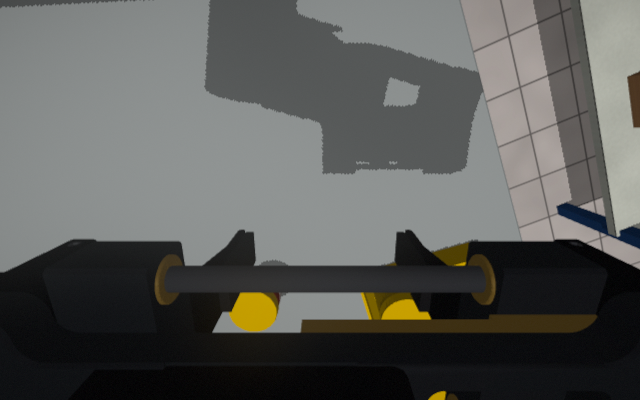

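```bash
python3 - <<'E'
from h import *
crop('scene0',220,145,390,245,4.5,'sc1'); crop('side0',275,150,345,290,4.2,'sd1')
E
```

```text
(no output)
```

View pics/sc1.png

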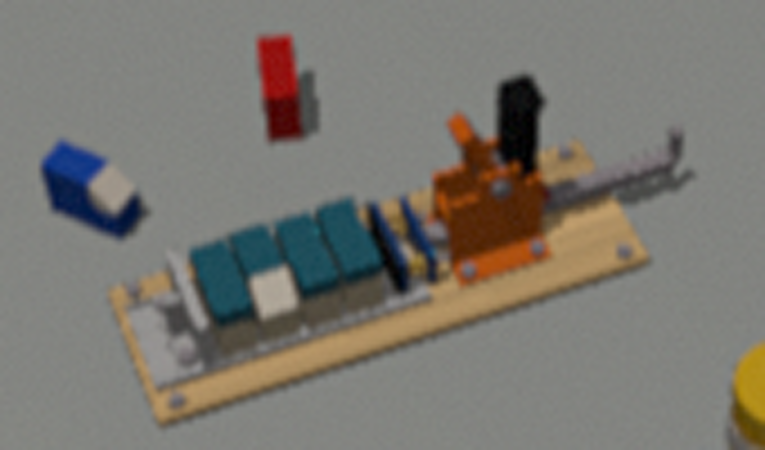

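View pics/sd1.png

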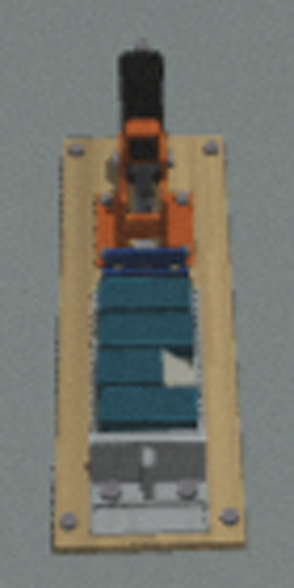

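```bash
python3 - <<'E'
from h import *
z=load('scene0'); 
for u,v in [(110,290),(162,422),(649,260),(583,142)]: print('sc',px2w(z,u/4.5+220,v/4.5+145,zplane=0.01).round(4))
s=load('side0')
for u,v in [(55,549),(246,546),(222,137),(63,137)]: print('sd',px2w(s,u/4.2+275,v/4.2+150,zplane=0.01).round(4))
# coupon tops depth
for n,zz,k,off,pts in [('sc',z,4.5,(220,145),[(218,280),(258,250),(305,250),(350,235),(272,295)]),('sd',s,4.2,(275,150),[(147,405),(130,365),(147,328),(147,292)])]:
    for u,v in pts: print(n,px2w(zz,u/k+off[0],v/k+off[1]).round(4),px2w(zz,u/k+off[0],v/k+off[1],zplane=.058).round(4))
# tray rim corners
for u,v in [(137,263),(181,230),(217,262),(171,299)]: print('tray',px2w(z,u,v,zplane=.032).round(4))
E
```

```text
sc [ 0.4204 -0.0877  0.01  ]
sc [ 0.5263 -0.1155  0.01  ]
sc [0.6102 0.1989 0.01  ]
sc [0.5064 0.2292 0.01  ]
sd [ 0.4166 -0.0948  0.01  ]
sd [ 0.5205 -0.1237  0.01  ]
sd [0.6044 0.1953 0.01  ]
sd [0.4997 0.226  0.01  ]
sc [ 0.4871 -0.0443  0.0544] [ 0.4897 -0.0456  0.058 ]
sc [ 0.4853 -0.0133  0.0582] [ 0.4851 -0.0132  0.058 ]
sc [0.5042 0.0089 0.0601] [0.5027 0.0098 0.058 ]
sc [0.5101 0.0385 0.0583] [0.5099 0.0386 0.058 ]
sc [ 0.5141 -0.0231  0.0505] [ 0.5193 -0.0259  0.058 ]
sd [ 0.4848 -0.0456  0.0559] [ 0.4844 -0.0472  0.058 ]
sd [ 0.4826 -0.0169  0.0587] [ 0.4827 -0.0164  0.058 ]
sd [0.4994 0.0067 0.0591] [0.4996 0.0076 0.058 ]
sd [0.5071 0.0346 0.058 ] [0.5071 0.0346 0.058 ]
tray [ 0.417  -0.4063  0.032 ]
tray [ 0.3919 -0.268   0.032 ]
tray [ 0.5404 -0.24    0.032 ]
tray [ 0.5643 -0.3818  0.032 ]
```

```bash
cat >> h.py <<'E'
def yaw_now():
    x,y,zq,w=robot.get_obs()['tool_rot']; from scipy.spatial.transform import Rotation as Ro
    return Ro.from_quat([x,y,zq,w]).as_matrix()
def plan(x,y,z,yawdeg):
    o=robot.get_obs(); R=yaw_now(); d=R.T@(np.array([x,y,z])-o['position'])*100
    cy=np.degrees(np.arctan2(R[1,1],R[0,1])); dy=(yawdeg-cy+180)%360-180
    print('t',round(o['time'],2),'pos',o['position'].round(4),'yaw',round(cy,1),'shift cm',d.round(2),'spin',round(-np.radians(dy),3),'f',o['ft_force'].round(1),'w',round(o['grip_width'],4),'tilt',R[:2,2].round(3))
E
python3 -c "
from h import *
plan(.494,-.018,.22,-14.8)"
```

```text
t 0.15 pos [0.2464 0.5738 0.2218] yaw 66.8 shift cm [-46.11 -44.6    0.24] spin 1.423 f [-0.7 -0.2 -0.6] w 0.0868 tilt [-0.001 -0.001]
```

>>> arm_command:
  targets:
    - [-4.2,-4.05,0,0.15,8.7]
    - [-8.4,-8.1,0,0.3,8.7]
    - [-12.6,-12.2,0,0.45,8.7]
    - [-16.8,-16.2,0,0.6,8.7]
    - [-21,-20.3,0,0.75,8.7]

```text
time: 0.78
position: [0.36, 0.3032, 0.2225]
tool_rot: [0.548, 0.836, 0.0, 0.0]
ft_force: [0.2, 0.8, 0.0]
grip_width: 0.0869
```

```bash
python3 -c "
from h import *
plan(.494,-.018,.22,-14.8)"
```

```text
t 0.78 pos [0.36   0.3032 0.2225] yaw 23.5 shift cm [-34.8   -0.53   0.26] spin 0.669 f [0.2 0.8 0. ] w 0.0869 tilt [0. 0.]
```

>>> arm_command:
  targets:
    - [-6,-0.1,0,0.15,8.7]
    - [-12,-0.2,0,0.3,8.7]
    - [-18,-0.3,0,0.45,8.7]
    - [-24,-0.4,0,0.58,8.7]
    - [-28,-0.5,0,0.65,8.7]

```text
time: 1.4
position: [0.4688, 0.044, 0.2226]
tool_rot: [0.787, 0.617, 0.0, 0.0]
ft_force: [-0.4, 1.2, -1.1]
grip_width: 0.0867
```

>>> arm_command:
  targets:
    - [0,0,0,0,8.7]
    - [0,0,0,0,8.7]

```text
time: 1.65
position: [0.467, 0.047, 0.2222]
tool_rot: [0.785, 0.619, -0.0, -0.001]
ft_force: [-0.0, 0.1, 0.3]
grip_width: 0.087
```

```bash
python3 -c "
from h import *
plan(.494,-.018,.22,-14.8)
cam('wrist','w1')"
```

```text
t 1.65 pos [0.467  0.047  0.2222] yaw -13.5 shift cm [-5.69  4.14  0.22] spin 0.023 f [-0.   0.1  0.3] w 0.087 tilt [-0.002  0.001]
```

View pics/w1.png

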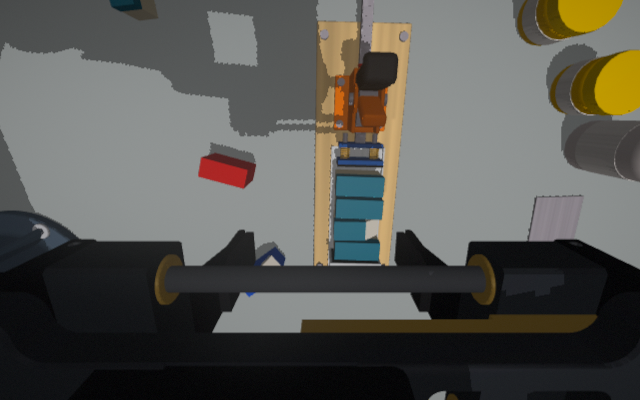

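```bash
python3 - <<'E'
from h import *
crop('w1',300,10,430,270,2.3*1,'w1c'); crop('w1',310,130,410,270,4.2,'w1d')
E
```

```text
(no output)
```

View pics/w1d.png

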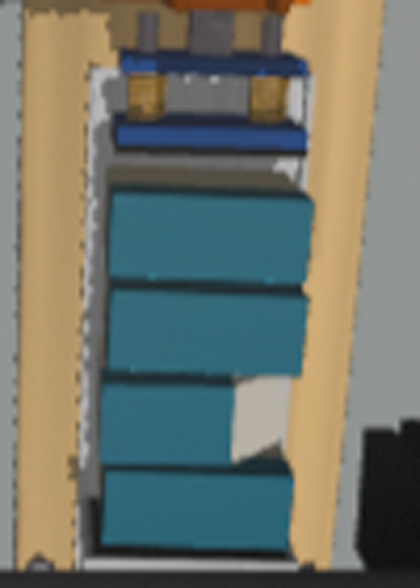

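View pics/w1c.png

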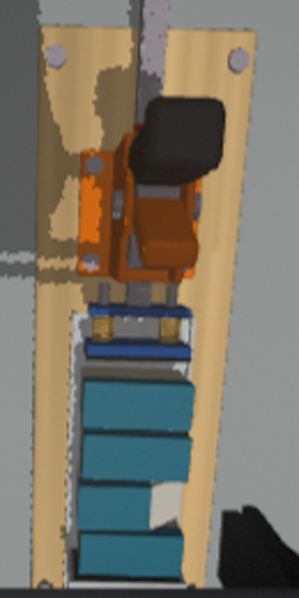

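```bash
python3 - <<'E'
from h import *
z=load('w1')
f=lambda u,v,zp: px2w(z,u/4.2+310,v/4.2+130,zplane=zp)
for n,q in dict(c1=[(110,190),(312,203),(304,288),(105,278)],c2=[(110,288),(306,296),(300,377),(104,372)],ch=[(102,383),(235,381),(232,462),(102,465)],c4=[(104,470),(293,475),(290,552),(102,548)]).items():
    P=np.array([f(u,v,.058) for u,v in q]); print(n,P[:,:2].round(4).tolist(),P.mean(0)[:2].round(4))
g=lambda u,v,zp: px2w(z,u/2.3+300,v/2.3+10,zplane=zp)
print('board',g(42,25,.01),g(255,30,.01),g(32,585,.01),g(210,585,.01))
print('jaw front top corners', f(117,150,.047),f(305,152,.047))
print('stop', f(85,558,.056),f(298,562,.056))
print('grip top', [g(u,v,.14).round(4).tolist() for u,v in [(150,97),(223,98),(222,168),(132,178)]])
print('trig top', [g(u,v,.125).round(4).tolist() for u,v in [(137,197),(197,205),(197,267),(137,262)]])
for u,v in [(200,235),(200,330),(160,420),(200,510)]: print(px2w(z,u/4.2+310,v/4.2+130).round(4))
E
```

```text
c1 [[0.4817, 0.0547], [0.5353, 0.0381], [0.5288, 0.0145], [0.4747, 0.0304]] [0.5051 0.0344]
c2 [[0.4754, 0.0272], [0.5289, 0.012], [0.5229, -0.0116], [0.4682, 0.003]] [0.4989 0.0077]
ch [[0.4669, -0.0002], [0.5044, -0.0085], [0.4986, -0.0333], [0.4611, -0.0253]] [ 0.4828 -0.0168]
c4 [[0.4613, -0.027], [0.5154, -0.0416], [0.51, -0.0663], [0.455, -0.0519]] [ 0.4854 -0.0467]
board [0.50112974 0.22588319 0.01      ] [0.60454834 0.19891916 0.01      ] [ 0.42041899 -0.07663159  0.01      ] [ 0.5302679 -0.1027766  0.01     ]
jaw front top corners [0.48603433 0.06315455 0.047     ] [0.53761758 0.0502739  0.047     ]
stop [ 0.44907251 -0.055038    0.056     ] [ 0.51189188 -0.07138539  0.056     ]
grip top [[0.5256, 0.1608, 0.14], [0.5494, 0.1548, 0.14], [0.5455, 0.1332, 0.14], [0.5146, 0.1373, 0.14]]
trig top [[0.5169, 0.1313, 0.125], [0.5381, 0.1233, 0.125], [0.5342, 0.1013, 0.125], [0.5123, 0.1084, 0.125]]
[0.5031 0.037  0.0603]
[0.4977 0.0093 0.0586]
[ 0.4808 -0.0143  0.0604]
[ 0.4863 -0.0459  0.0589]
```

```bash
python3 -c "
from h import *
plan(.492,-.0193,.020,-14)"
```

```text
t 1.7 pos [0.4668 0.0475 0.2223] yaw -13.4 shift cm [-5.92  4.03 20.22] spin 0.01 f [-0.2 -0.4 -0.6] w 0.0869 tilt [-0.001  0.001]
```

>>> arm_command:
  targets:
    - [-3,2,3,0.01,8.7]
    - [-5.9,4,6,0.01,8.7]
    - [-5.9,4,10,0.01,8.7]
    - [-5.9,4,11,0.01,8.7]
    - [-5.9,4,11,0.01,8.7]

```text
time: 2.33
position: [0.4923, -0.0188, 0.1124]
tool_rot: [0.788, 0.616, -0.0, -0.001]
ft_force: [0.3, 0.9, -0.3]
grip_width: 0.0869
```

```bash
python3 -c "
from h import *
plan(.492,-.0193,.020,-14)
cam('wrist','w2')"
```

```text
t 2.33 pos [ 0.4923 -0.0188  0.1124] yaw -13.9 shift cm [-0.06 -0.01  9.24] spin 0.001 f [ 0.3  0.9 -0.3] w 0.0869 tilt [-0.002  0.001]
```

View pics/w2.png

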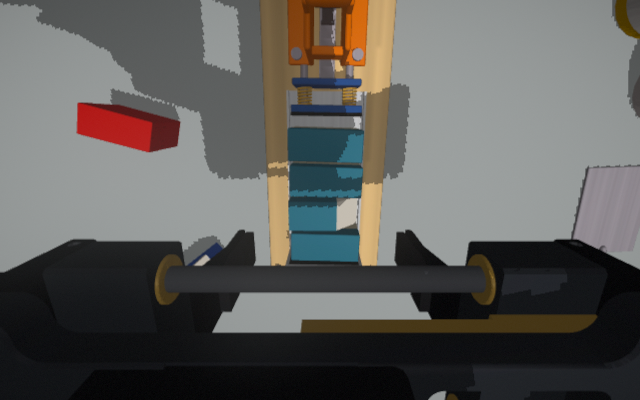

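>>> arm_command:
  targets:
    - [0,0,4,0,8.7]
    - [-0.05,0,7.5,0,8.7]
    - [-0.05,0,9.2,0,8.7]
    - [-0.05,0,9.2,0,8.7]
  newtons: 12

```text
time: 2.88
position: [0.4932, -0.0201, 0.0209]
tool_rot: [0.788, 0.616, 0.0, 0.0]
ft_force: [0.2, 0.6, 0.4]
grip_width: 0.0869
```

```bash
python3 -c "
from h import *
plan(.492,-.0193,.020,-14)
cam('wrist','w3');cam('side','s3')
crop('s3',240,130,400,300,3.5,'s3c')"
```

```text
t 2.88 pos [ 0.4932 -0.0201  0.0209] yaw -14.0 shift cm [ 0.05 -0.13  0.09] spin 0.0 f [0.2 0.6 0.4] w 0.0869 tilt [ 0. -0.]
```

View pics/w3.png

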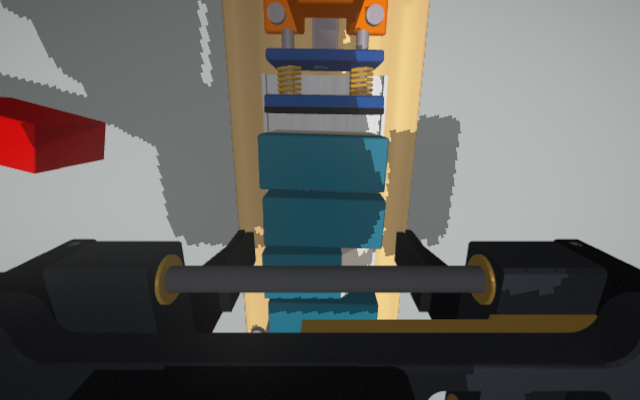

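View pics/s3c.png

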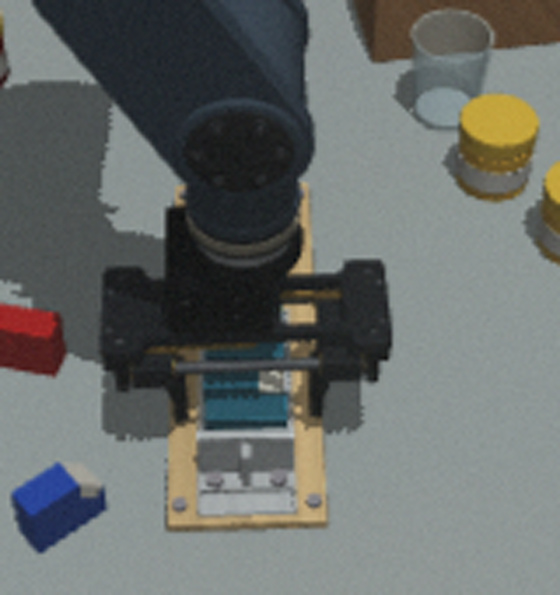

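```bash
python3 -c "
from h import *
z=load('w3'); t=np.array([.4932,-.0201,.0209]); R=yaw_now()
for s in (-.0435,.0435):
  for a in (-.0095,.0095): print(s,a,w2px(z,t+R@[a,s,0]),w2px(z,t+R@[a,s,-.019]))
for dx,lab in ((-.012,'e1'),(.012,'e2')):
  p=t+R@[dx,-.028,0]; p[2]=.058; q=p.copy(); print(lab,w2px(z,p))
"
```

```text
-0.0435 -0.0095 [256.8185836  258.70242407] [249.16878009 274.72194789]
-0.0435 0.0095 [254.78114348 230.72179455] [246.63540231 244.04923792]
0.0435 -0.0095 [394.75328124 258.94020591] [402.54122502 274.99726524]
0.0435 0.0095 [396.92290128 230.94916465] [405.22713707 244.31231944]
e1 [271.09089063 298.12072599]
e2 [268.53816898 255.46651029]
```

>>> arm_command:
  targets:
    - [0.1,-0.05,0.1,0,5]
    - [0.1,-0.05,0.1,0,4.5]
    - [0.1,-0.05,0.1,0,4.5]
    - [0.1,-0.05,0.1,0,4.5]
    - [0.1,-0.05,0.1,0,4.5]
  newtons: 12

```text
time: 3.6
position: [0.4925, -0.0195, 0.0197]
tool_rot: [0.788, 0.615, -0.0, -0.0]
ft_force: [0.0, 0.7, 2.6]
grip_width: 0.0563
```

>>> arm_command:
  targets:
    - [0,0,-1,0,4.5]
    - [0,0,-3,0,4.5]
    - [0,0,-6,0,4.5]
    - [0,0,-9,0,4.5]
    - [0,0,-10,0,4.5]

```text
time: 4.22
position: [0.4936, -0.0197, 0.1214]
tool_rot: [0.788, 0.615, 0.001, 0.001]
ft_force: [0.4, -0.2, -0.1]
grip_width: 0.0563
```

```bash
python3 -c "
from h import *
plan(.478,-.324,.12,-14+25)
cam('wrist','w4');cam('side','s4')
crop('s4',240,130,400,300,3.5,'s4c')"
```

```text
t 4.22 pos [ 0.4936 -0.0197  0.1214] yaw -14.0 shift cm [-29.9    5.87   0.17] spin -0.437 f [ 0.4 -0.2 -0.1] w 0.0563 tilt [ 0.004 -0.001]
```

View pics/w4.png

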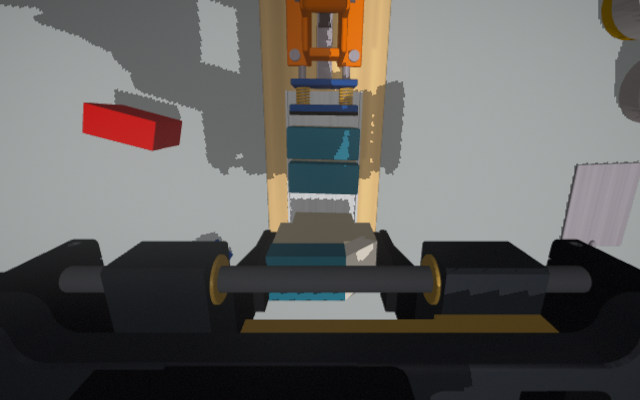

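View pics/s4c.png

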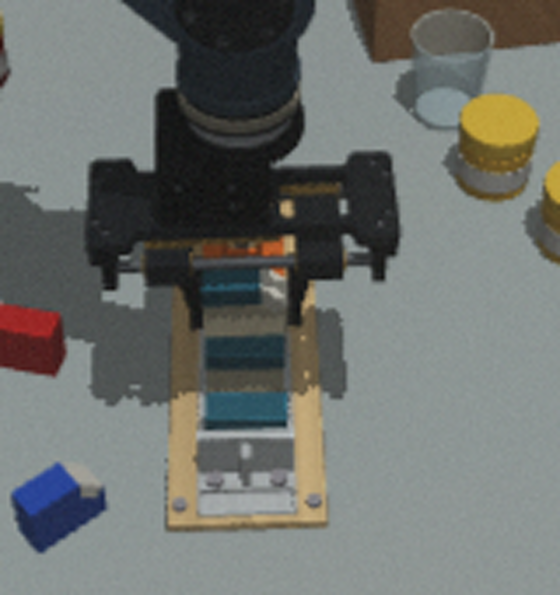

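>>> arm_command:
  targets:
    - [-6,1.2,0,-0.1,4.5]
    - [-12,2.4,0,-0.2,4.5]
    - [-18,3.6,0,-0.3,4.5]
    - [-24,4.8,0,-0.4,4.5]
    - [-29.9,5.9,0,-0.43,4.5]

```text
time: 4.95
position: [0.4763, -0.3253, 0.1179]
tool_rot: [0.638, 0.77, 0.0, -0.001]
ft_force: [0.7, 0.2, -0.7]
grip_width: 0.0559
```

>>> arm_command:
  targets:
    - [0,0,2,0,4.5]
    - [0,0,4,0,4.5]

```text
time: 5.2
position: [0.4762, -0.3246, 0.0775]
tool_rot: [0.64, 0.769, 0.0, -0.001]
ft_force: [-0.3, 0.4, -0.1]
grip_width: 0.0561
```

```bash
python3 -c "
from h import *
plan(.477,-.325,.013,10)
cam('scene','c5');cam('side','s5')
crop('s5',260,250,420,400,3.5,'s5c')
crop('c5',100,180,280,320,4,'c5c')"
```

```text
t 5.2 pos [ 0.4762 -0.3246  0.0775] yaw 10.5 shift cm [-0.07  0.08  6.45] spin 0.008 f [-0.3  0.4 -0.1] w 0.0561 tilt [-0.002  0.002]
```

View pics/c5c.png

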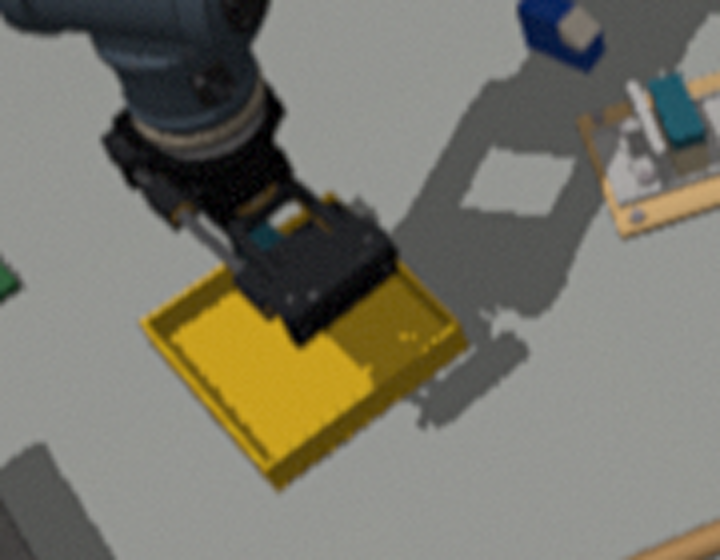

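View pics/s5c.png

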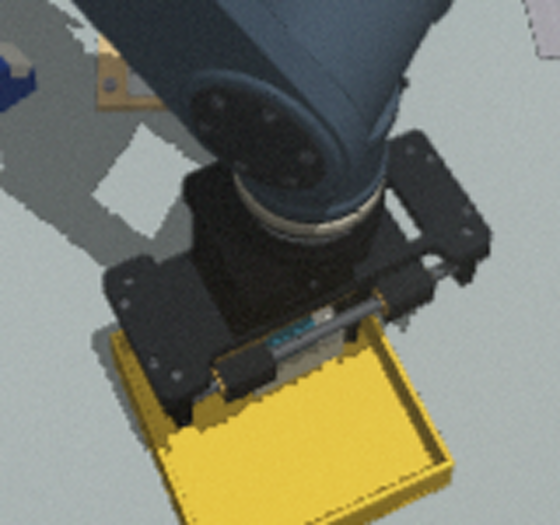

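```bash
python3 -c "
from h import *
s=load('side0')
for u,v in [(292,350),(354,323),(388,376)]: print(px2w(s,u,v,zplane=.032).round(3))
"
```

```text
[ 0.383 -0.274  0.032]
[ 0.525 -0.253  0.032]
[ 0.552 -0.38   0.032]
```

>>> arm_command:
  targets:
    - [0,-0.3,3,0,4.5]
    - [0,-0.3,5.5,0,4.5]
    - [0,-0.3,6.3,0,4.5]
    - [0,-0.3,6.4,0,4.5]
    - [0,-0.3,6.5,0,4.5]

```text
time: 5.92
position: [0.475, -0.3249, 0.0154]
tool_rot: [0.639, 0.769, -0.0, 0.001]
ft_force: [0.1, 0.6, -1.1]
grip_width: 0.0558
```

>>> arm_command:
  targets:
    - [0,0,0,0,5.8]
    - [0,0,0,0,6.6]
    - [0,0,0,0,6.6]
    - [0,0,0,0,6.6]

```text
time: 6.42
position: [0.4744, -0.3245, 0.0147]
tool_rot: [0.639, 0.769, -0.0, 0.0]
ft_force: [0.4, 0.1, 0.6]
grip_width: 0.0657
```

>>> arm_command:
  targets:
    - [0,0,-2,0,6.6]
    - [0,0,-5,0,6.6]
    - [0,0,-10,0,7]
    - [0,0,-15,0,8.7]
    - [0,0,-17,0,8.7]

```text
time: 7.05
position: [0.4755, -0.3255, 0.1879]
tool_rot: [0.639, 0.769, -0.0, 0.003]
ft_force: [0.4, -0.4, -1.2]
grip_width: 0.0821
```

```bash
python3 -c "
from h import *
plan(.535,.138,.2,75.2)
cam('wrist','w6')"
```

```text
t 7.05 pos [ 0.4755 -0.3255  0.1879] yaw 10.6 shift cm [44.46 14.38 -1.37] spin -1.127 f [ 0.4 -0.4 -1.2] w 0.0821 tilt [ 0.004 -0.004]
```

View pics/w6.png

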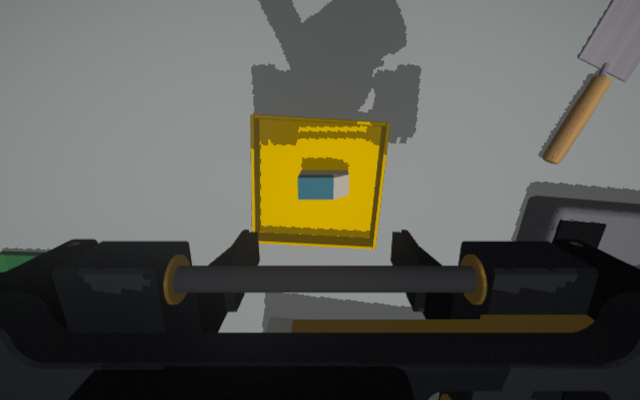

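>>> arm_command:
  targets:
    - [5.4,1.8,-0.3,-0.14,8.7]
    - [11,3.6,-0.6,-0.28,8.7]
    - [16.6,5.4,-1,-0.43,8.7]
    - [22.2,7.2,-1.3,-0.57,8.7]
    - [27.8,9,-1.4,-0.71,8.7]

```text
time: 7.72
position: [0.5114, -0.0328, 0.198]
tool_rot: [0.33, 0.944, 0.0, -0.0]
ft_force: [0.7, -0.6, 0.1]
grip_width: 0.0873
```

```bash
python3 -c "
from h import *
plan(.532,.132,.2,75.7)"
```

```text
t 7.72 pos [ 0.5114 -0.0328  0.198 ] yaw 51.5 shift cm [ 8.64 14.18 -0.19] spin -0.422 f [ 0.7 -0.6  0.1] w 0.0873 tilt [-0.  0.]
```

>>> arm_command:
  targets:
    - [3,5,-0.1,-0.14,8.7]
    - [6,9.8,-0.2,-0.28,8.7]
    - [8.6,14.2,-0.2,-0.42,8.7]
    - [8.6,14.2,-0.2,-0.42,8.7]
    - [8.6,14.2,-0.2,-0.42,8.7]

```text
time: 8.35
position: [0.5328, 0.1297, 0.1998]
tool_rot: [0.128, 0.992, -0.0, -0.001]
ft_force: [-0.1, 0.5, -0.2]
grip_width: 0.0869
```

```bash
python3 -c "
from h import *
plan(.532,.132,.101,75.7)
cam('wrist','w7');cam('side','s7');cam('scene','c7')
crop('s7',240,80,400,300,2.7,'s7c')
crop('c7',240,80,420,240,4,'c7c')"
```

```text
t 8.35 pos [0.5328 0.1297 0.1998] yaw 75.3 shift cm [0.12 0.22 9.88] spin -0.006 f [-0.1  0.5 -0.2] w 0.0869 tilt [-0.002 -0.001]
```

View pics/w7.png

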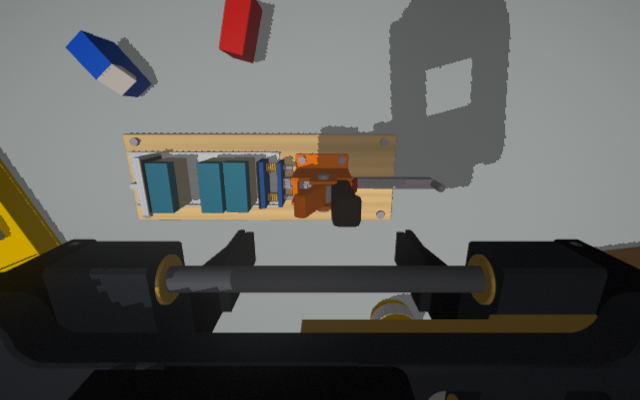

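View pics/s7c.png

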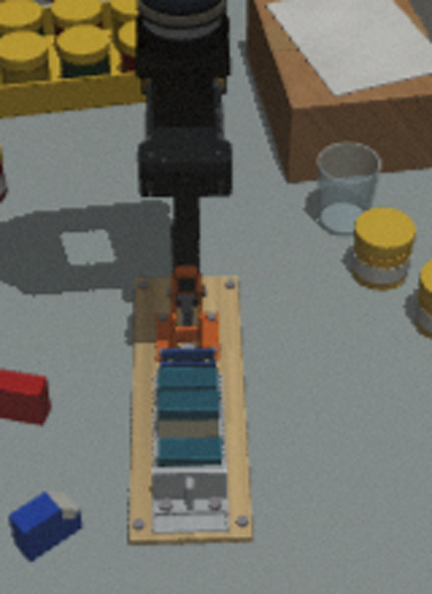

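View pics/c7c.png

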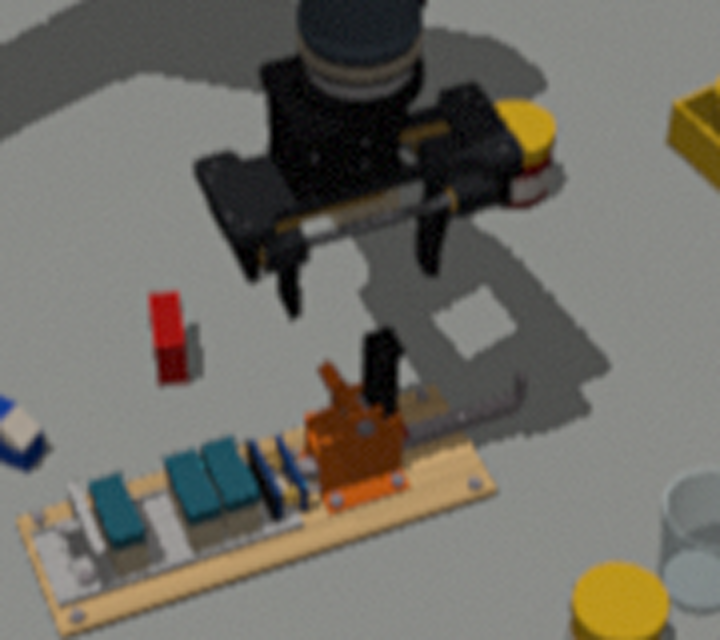

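```bash
python3 - <<'E'
from h import *
crop('w7',280,120,400,230,6,'w7c')
z=load('w7')
d=np.array([-.247,-.969]); n=np.array([.969,-.247]); o=np.array([.535,.1447])
# expected corners
for x in (-10,10):
  for y in (-13,13): 
    p=o+d*x/1e3+n*y/1e3; print('grip',x,y,(w2px(z,[*p,.14])-[280,120])*6)
E
```

```text
grip -10 -13 [455.78360998 465.28825976]
grip -10 13 [451.06169125 645.34940183]
grip 10 -13 [307.23912187 466.01763602]
grip 10 13 [307.06078178 646.01738239]
```

View pics/w7c.png

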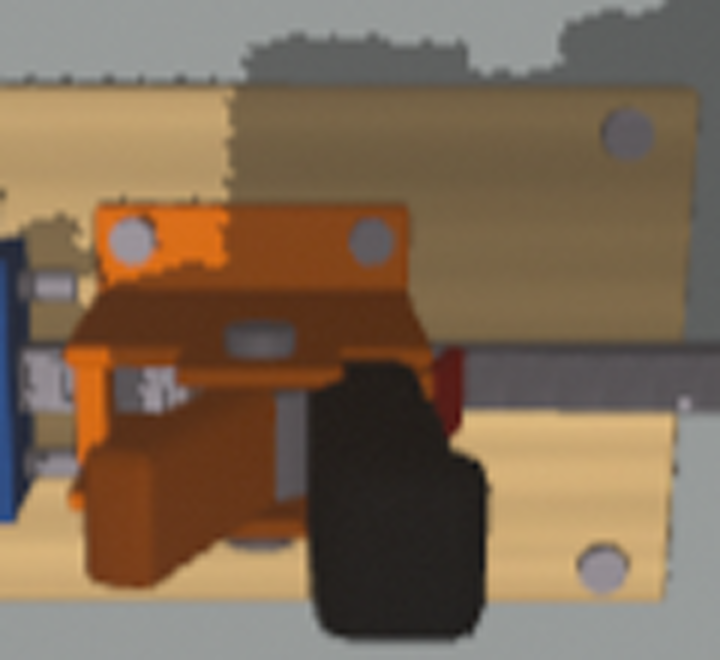

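```bash
python3 - <<'E'
from h import *
z=load('w7')
d=np.array([-.247,-.969]); n=np.array([.969,-.247]); o=np.array([.535,.1447])
def cl(u,v,zp):
    p=px2w(z,u/6+280,v/6+120,zplane=zp)[:2]-o; return (p@d*1000).round(1),(p@n*1000).round(1)
print('board',cl(697,92,.01),cl(665,600,.01))
print('grip',[cl(*q,.14) for q in [(487,470),(487,620),(318,620),(313,480)]])
print('trig top',[cl(*q,.123) for q in [(85,480),(90,575),(150,585)]])
f=lambda u,v:(px2w(z,u,v))
for u,v in [(345,205),(345,215),(298,208)]:
    p=f(u,v); e=p[:2]-o; print(p.round(4),(e@d).round(4),(e@n).round(4))
print(cl((124-280)*6,(134-120)*6,.01),cl((139-280)*6,(219-120)*6,.01))
print('jaw front', cl((258-280)*6,(180-120)*6,.047))
c7=load('c7')
g=lambda u,v,zp:(lambda p:((p@d*1000).round(1),(p@n*1000).round(1)))(px2w(c7,u/4+240,v/4+80,zplane=zp)[:2]-o)
print('scene grip top',[g(*q,.14) for q in [(363,340),(378,328),(404,345),(385,358)]])
E
```

```text
board (np.float64(-70.7), np.float64(-53.5)) (np.float64(-70.7), np.float64(54.8))
grip [(np.float64(-14.2), np.float64(-12.3)), (np.float64(-14.9), np.float64(9.3)), (np.float64(8.5), np.float64(9.1)), (np.float64(9.2), np.float64(-11.0))]
trig top [(np.float64(41.9), np.float64(-6.2)), (np.float64(41.7), np.float64(8.4)), (np.float64(32.9), np.float64(10.0))]
[0.5283 0.1476 0.1414] -0.0011 -0.0072
[0.5367 0.1456 0.1412] -0.0013 0.0014
[0.526  0.1071 0.1249] 0.0386 0.0005
(np.float64(256.4), np.float64(-56.8)) (np.float64(258.7), np.float64(51.8))
jaw front (np.float64(90.4), np.float64(-7.6))
scene grip top [(np.float64(7.0), np.float64(-3.9)), (np.float64(-6.8), np.float64(-10.0)), (np.float64(-16.6), np.float64(11.3)), (np.float64(-0.0), np.float64(17.1))]
```

```bash
python3 -c "
from h import *
plan(.5322,.1336,.101,75.7)"
```

```text
t 8.5 pos [0.5332 0.1286 0.2002] yaw 75.2 shift cm [0.22 0.47 9.92] spin -0.009 f [ 0.1 -0.3 -0.4] w 0.0869 tilt [-0.001 -0.   ]
```

>>> arm_command:
  targets:
    - [0.2,0.45,3,-0.01,8.7]
    - [0.2,0.45,6,-0.01,8.7]
    - [0.2,0.45,8.5,-0.01,8.7]
    - [0.2,0.45,9.9,-0.01,8.7]
    - [0.2,0.45,9.9,-0.01,8.7]

```text
time: 9.12
position: [0.5322, 0.134, 0.1008]
tool_rot: [0.123, 0.992, -0.0, -0.001]
ft_force: [0.7, 0.3, 0.0]
grip_width: 0.0868
```

```bash
python3 -c "
from h import *
plan(.5334,.1384,.101,75.7)
cam('wrist','w8');cam('scene','c8')
crop('c8',240,80,420,240,4,'c8c')"
```

```text
t 9.12 pos [0.5322 0.134  0.1008] yaw 75.8 shift cm [-0.01  0.46 -0.02] spin 0.002 f [0.7 0.3 0. ] w 0.0868 tilt [-0.002 -0.   ]
```

View pics/w8.png

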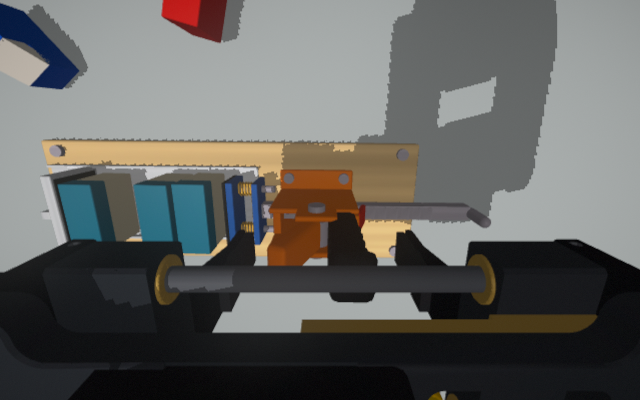

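View pics/c8c.png

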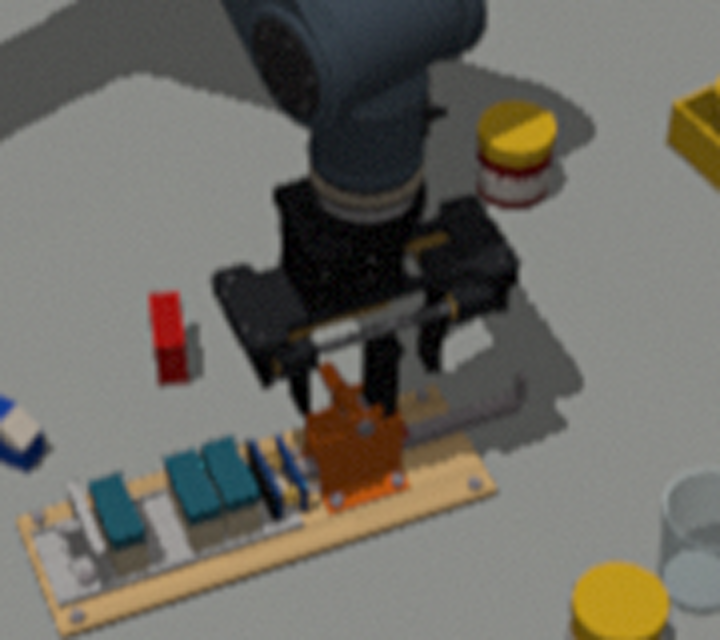

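>>> arm_command:
  targets:
    - [0,0.45,0,0,8.7]
    - [0,0.45,0,0,6]
    - [0,0.45,0,0,3]
    - [0,0.45,0,0,2.6]
    - [0,0.45,0,0,2.6]
  newtons: 12

```text
time: 9.85
position: [0.5336, 0.1382, 0.102]
tool_rot: [0.122, 0.992, -0.001, 0.0]
ft_force: [-0.7, -3.1, 2.0]
grip_width: 0.0551
```

>>> arm_command:
  targets:
    - [0,0,0,0,2.6]
    - [0,0,0,0,2.6]
    - [0,0,0,0,2.6]

```text
time: 10.22
position: [0.5336, 0.1388, 0.1018]
tool_rot: [0.123, 0.992, -0.0, -0.0]
ft_force: [-2.0, -5.1, 4.6]
grip_width: 0.034
```

```bash
python3 -c "
from h import *
plan(.5334,.1384,.101,75.7)
cam('wrist','w9')
crop('w9',30,130,430,310,2,'w9c')"
```

```text
t 10.22 pos [0.5336 0.1388 0.1018] yaw 75.9 shift cm [ 0.01 -0.05  0.08] spin 0.004 f [-2.  -5.1  4.6] w 0.034 tilt [-0.    -0.001]
```

View pics/w9c.png

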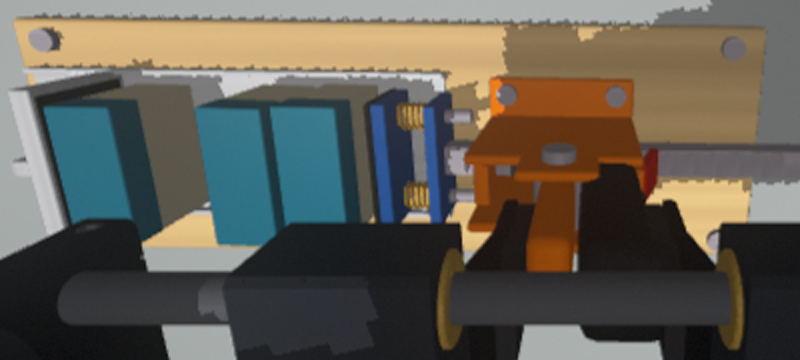

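>>> arm_command:
  targets:
    - [0,0,0,0,2.6]
    - [0,0,0,0,2.6]

```text
time: 10.52
position: [0.5337, 0.1388, 0.1018]
tool_rot: [0.122, 0.992, -0.0, -0.0]
ft_force: [-0.9, -5.8, 4.3]
grip_width: 0.0337
```

>>> arm_command:
  targets:
    - [0,0,0,0,7.8]
    - [0,0,0,0,7.8]
    - [0,0,0,0,7.8]
    - [0,0,0,0,7.8]
    - [0,0,0,0,7.8]

```text
time: 11.15
position: [0.5336, 0.1394, 0.1014]
tool_rot: [0.123, 0.992, 0.0, -0.0]
ft_force: [-0.6, -1.1, -0.8]
grip_width: 0.0741
```

```bash
python3 -c "
from h import *
plan(.5334,.1384,.101,75.7)
cam('wrist','w10')
crop('w10',30,130,430,310,2,'w10c')"
```

```text
t 11.15 pos [0.5336 0.1394 0.1014] yaw 75.9 shift cm [-0.01 -0.11  0.04] spin 0.004 f [-0.6 -1.1 -0.8] w 0.0741 tilt [-0.  0.]
```

View pics/w10c.png

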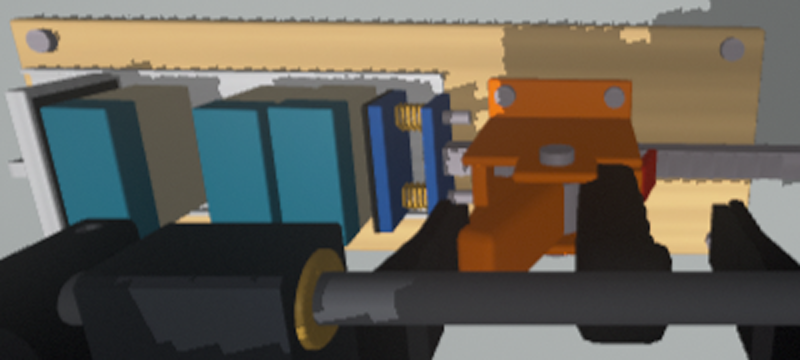

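```bash
cat >> h.py <<'E'
D=np.array([-.247,-.969]); N=np.array([.969,-.247]); O=np.array([.5354,.1462])
def cl(z,u,v,zp,k=1,off=(0,0)):
    p=px2w(z,u/k+off[0],v/k+off[1],zplane=zp)[:2]-O; return (p@D*1000).round(1),(p@N*1000).round(1)
E
python3 - <<'E'
from h import *
z=load('w10'); a=(2,(30,130))
print('jaw',cl(z,367,104,.047,*a),cl(z,379,231,.047,*a))
print('carrier',cl(z,421,104,.047,*a),cl(z,427,215,.047,*a))
print('c1 front/back',cl(z,333,100,.058,*a),cl(z,268,105,.058,*a),cl(z,261,102,.058,*a),cl(z,194,105,.058,*a))
print('c4',cl(z,103,105,.058,*a),cl(z,40,105,.058,*a))
print('stop',cl(z,38,97,.056,*a),cl(z,66,226,.056,*a))
w=load('w1'); a=(4.2,(310,130))
print('w1 jaw',cl(w,117,150,.047,*a),cl(w,305,152,.047,*a),'stop',cl(w,85,558,.056,*a),cl(w,298,562,.056,*a))
E
```

```text
jaw (np.float64(93.5), np.float64(-28.4)) (np.float64(94.2), np.float64(25.5))
carrier (np.float64(72.6), np.float64(-28.5)) (np.float64(73.8), np.float64(18.2))
c1 front/back (np.float64(101.5), np.float64(-32.4)) (np.float64(125.7), np.float64(-30.4)) (np.float64(128.1), np.float64(-31.5)) (np.float64(153.0), np.float64(-30.3))
c4 (np.float64(186.5), np.float64(-30.1)) (np.float64(209.7), np.float64(-30.0))
stop (np.float64(211.6), np.float64(-32.6)) (np.float64(214.4), np.float64(19.6))
w1 jaw (np.float64(92.7), np.float64(-27.3)) (np.float64(92.4), np.float64(25.8)) stop (np.float64(216.3), np.float64(-33.9)) (np.float64(216.6), np.float64(31.0))
```

>>> arm_command:
  targets:
    - [0,0,0,0,2.6]
    - [0,0,0,0,2.6]
    - [0,0,0,0,2.6]
    - [0,0,0,0,2.6]
    - [0,0,0,0,2.6]

```text
time: 11.82
position: [0.5337, 0.1376, 0.1021]
tool_rot: [0.122, 0.992, -0.001, 0.0]
ft_force: [0.0, 4.3, 2.1]
grip_width: 0.0363
```

>>> arm_command:
  targets:
    - [0,0,0,0,2.6]
    - [0,0,0,0,2.6]
    - [0,0,0,0,2.6]

```text
time: 12.2
position: [0.534, 0.1387, 0.1021]
tool_rot: [0.122, 0.992, -0.0, 0.0]
ft_force: [-1.6, -4.6, 5.3]
grip_width: 0.034
```

>>> arm_command:
  targets:
    - [0,0,0,0,7.8]
    - [0,0,0,0,7.8]
    - [0,0,0,0,7.8]
    - [0,0,0,0,7.8]
    - [0,0,0,0,7.8]

```text
time: 12.82
position: [0.5336, 0.1395, 0.1014]
tool_rot: [0.123, 0.992, 0.0, -0.0]
ft_force: [-0.4, -1.0, -0.9]
grip_width: 0.074
```

```bash
python3 -c "
from h import *
plan(.5334,.1384,.101,75.7)
cam('wrist','w11')
crop('w11',30,130,430,310,2,'w11c')"
```

```text
t 12.82 pos [0.5336 0.1395 0.1014] yaw 75.9 shift cm [-0.01 -0.11  0.04] spin 0.004 f [-0.4 -1.  -0.9] w 0.074 tilt [-0.  0.]
```

View pics/w11c.png

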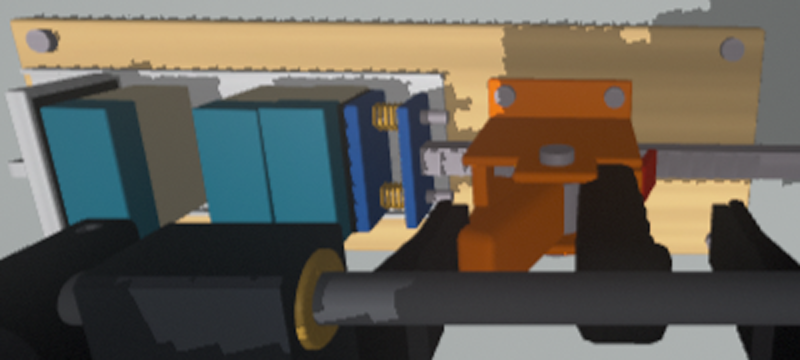

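>>> arm_command:
  targets:
    - [0,0,0,0,2.6]
    - [0,0,0,0,2.6]
    - [0,0,0,0,2.6]
    - [0,0,0,0,2.6]
    - [0,0,0,0,2.6]

```text
time: 13.5
position: [0.5337, 0.1376, 0.1022]
tool_rot: [0.122, 0.992, -0.001, 0.0]
ft_force: [-1.3, 4.2, 1.9]
grip_width: 0.0359
```

>>> arm_command:
  targets:
    - [0,0,0,0,2.6]
    - [0,0,0,0,2.6]
    - [0,0,0,0,2.6]

```text
time: 13.88
position: [0.5339, 0.1387, 0.1021]
tool_rot: [0.122, 0.992, -0.0, 0.0]
ft_force: [-1.6, -4.7, 6.2]
grip_width: 0.034
```

>>> arm_command:
  targets:
    - [0,0,0,0,7.8]
    - [0,0,0,0,7.8]
    - [0,0,0,0,7.8]
    - [0,0,0,0,7.8]
    - [0,0,0,0,7.8]

```text
time: 14.5
position: [0.5336, 0.1394, 0.1014]
tool_rot: [0.123, 0.992, 0.0, -0.0]
ft_force: [-1.7, -1.0, -0.8]
grip_width: 0.074
```

```bash
python3 -c "
from h import *
plan(.5334,.1384,.101,75.7)
cam('wrist','w12')
crop('w12',30,130,430,310,2,'w12c')"
```

```text
t 14.5 pos [0.5336 0.1394 0.1014] yaw 75.9 shift cm [-0.01 -0.1   0.04] spin 0.004 f [-1.7 -1.  -0.8] w 0.074 tilt [-0.  0.]
```

View pics/w12c.png

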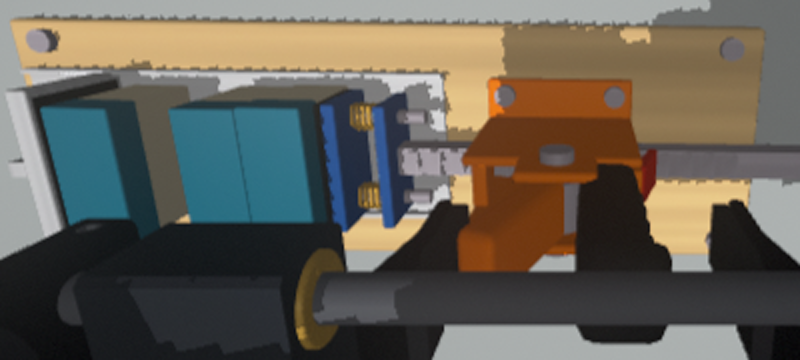

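>>> arm_command:
  targets:
    - [0,0,0,0,2.6]
    - [0,0,0,0,2.6]
    - [0,0,0,0,2.6]
    - [0,0,0,0,2.6]
    - [0,0,0,0,2.6]

```text
time: 15.18
position: [0.5337, 0.1375, 0.1022]
tool_rot: [0.122, 0.992, -0.001, 0.0]
ft_force: [-0.2, 4.3, 1.9]
grip_width: 0.0362
```

>>> arm_command:
  targets:
    - [0,0,0,0,2.6]
    - [0,0,0,0,2.6]
    - [0,0,0,0,2.6]

```text
time: 15.55
position: [0.5339, 0.1387, 0.1021]
tool_rot: [0.123, 0.992, -0.0, 0.0]
ft_force: [-1.1, -5.2, 4.5]
grip_width: 0.034
```

>>> arm_command:
  targets:
    - [0,0,0,0,7.8]
    - [0,0,0,0,7.8]
    - [0,0,0,0,7.8]
    - [0,0,0,0,7.8]
    - [0,0,0,0,7.8]

```text
time: 16.18
position: [0.5336, 0.1394, 0.1014]
tool_rot: [0.123, 0.992, 0.0, -0.0]
ft_force: [-0.3, -1.0, -0.3]
grip_width: 0.0738
```

>>> arm_command:
  targets:
    - [0,0,0,0,2.6]
    - [0,0,0,0,2.6]
    - [0,0,0,0,2.6]
    - [0,0,0,0,2.6]
    - [0,0,0,0,2.6]

```text
time: 16.8
position: [0.5337, 0.1376, 0.1022]
tool_rot: [0.122, 0.992, -0.001, 0.0]
ft_force: [-0.9, 3.2, 2.2]
grip_width: 0.036
```

>>> arm_command:
  targets:
    - [0,0,0,0,2.6]
    - [0,0,0,0,2.6]
    - [0,0,0,0,2.6]

```text
time: 17.18
position: [0.5339, 0.1387, 0.1022]
tool_rot: [0.123, 0.992, -0.0, 0.0]
ft_force: [-1.7, -3.7, 5.9]
grip_width: 0.0335
```

>>> arm_command:
  targets:
    - [0,0,0,0,7.8]
    - [0,0,0,0,7.8]
    - [0,0,0,0,7.8]
    - [0,0,0,0,7.8]
    - [0,0,0,0,7.8]

```text
time: 17.8
position: [0.5336, 0.1394, 0.1014]
tool_rot: [0.123, 0.992, 0.0, -0.0]
ft_force: [-0.3, -1.8, -1.2]
grip_width: 0.0736
```

```bash
python3 -c "
from h import *
plan(.5334,.1384,.101,75.7)
cam('wrist','w13')
crop('w13',30,130,430,310,2,'w13c')"
```

```text
t 17.8 pos [0.5336 0.1394 0.1014] yaw 75.9 shift cm [-0.01 -0.11  0.04] spin 0.004 f [-0.3 -1.8 -1.2] w 0.0736 tilt [-0.  0.]
```

View pics/w13c.png

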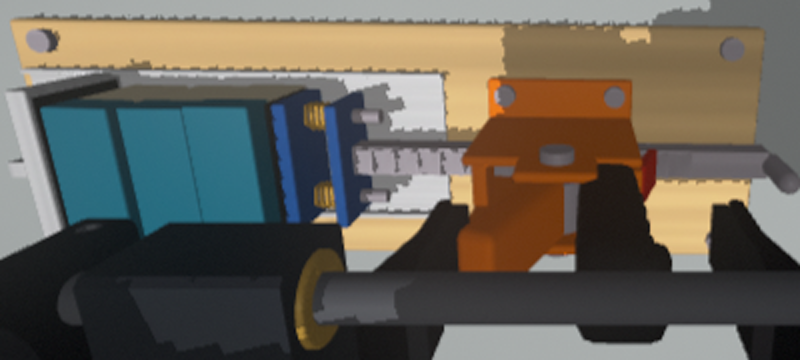

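>>> arm_command:
  targets:
    - [0,0,0,0,2.6]
    - [0,0,0,0,2.6]
    - [0,0,0,0,2.6]
    - [0,0,0,0,2.6]
    - [0,0,0,0,2.6]
  newtons: 11

```text
time: 18.48
position: [0.5336, 0.1375, 0.1022]
tool_rot: [0.122, 0.992, -0.001, 0.0]
ft_force: [-0.8, 1.6, 2.5]
grip_width: 0.0364
```

>>> arm_command:
  targets:
    - [0,0,0,0,2.6]
    - [0,0,0,0,2.6]
    - [0,0,0,0,2.6]

```text
time: 18.85
position: [0.5339, 0.1387, 0.1021]
tool_rot: [0.122, 0.992, -0.0, 0.0]
ft_force: [-3.3, -4.9, 5.8]
grip_width: 0.034
```

```bash
python3 -c "
from h import *
plan(.5334,.1384,.101,75.7)
cam('wrist','w14')
crop('w14',30,130,430,310,2,'w14c')
crop('w13',130,160,240,260,5,'w13d');crop('w14',130,160,240,260,5,'w14d')"
```

```text
t 18.85 pos [0.5339 0.1387 0.1021] yaw 75.9 shift cm [ 0.04 -0.05  0.11] spin 0.004 f [-3.3 -4.9  5.8] w 0.034 tilt [ 0.001 -0.001]
```

View pics/w14c.png

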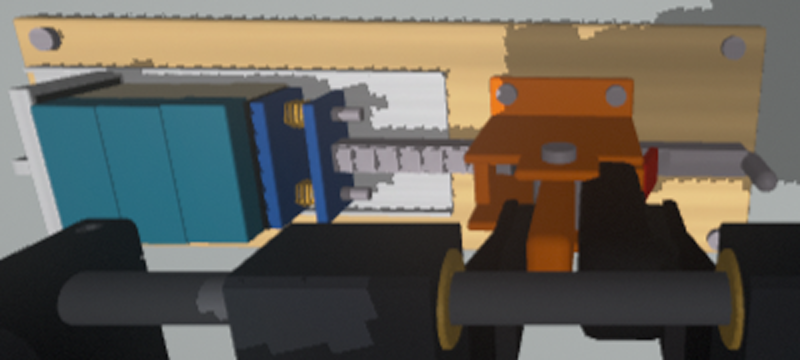

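View pics/w14d.png

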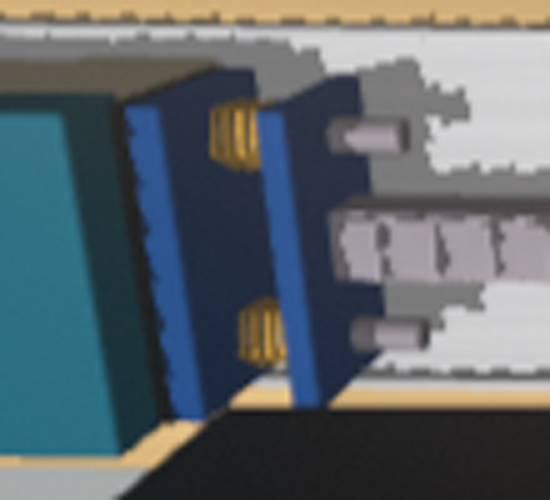

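View pics/w13d.png

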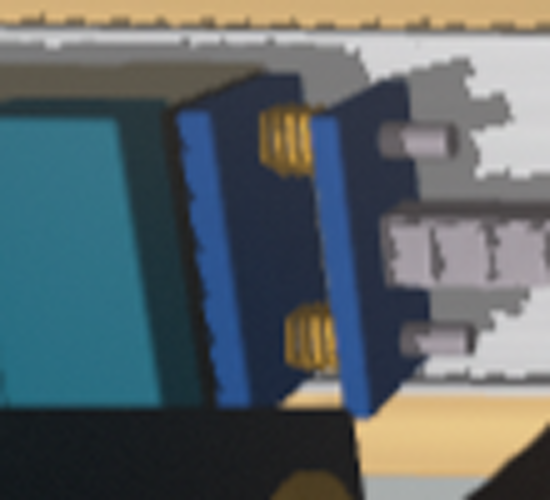

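>>> arm_command:
  targets:
    - [0,0,0,0,7.8]
    - [0,0,0,0,7.8]
    - [0,0,0,0,7.8]
    - [0,0,0,0,7.8]
    - [0,0,0,0,7.8]

```text
time: 19.52
position: [0.5336, 0.1394, 0.1014]
tool_rot: [0.123, 0.992, 0.0, -0.0]
ft_force: [-0.3, -0.7, -1.0]
grip_width: 0.0741
```

>>> arm_command:
  targets:
    - [0,0,0,0,7.8]
    - [0,0,0,0,6.5]
    - [0,0,0,0,5.5]
    - [0,0,0,0,5.2]
    - [0,0,0,0,5]

```text
time: 20.15
position: [0.5333, 0.1366, 0.1023]
tool_rot: [0.122, 0.993, -0.002, -0.0]
ft_force: [-3.2, -12.0, 7.2]
grip_width: 0.0522
```

>>> arm_command:
  targets:
    - [0,0,0,0,4.8]
    - [0,0,0,0,4.7]
    - [0,0,0,0,4.6]
    - [0,0,0,0,4.6]
    - [0,0,0,0,4.6]

```text
time: 20.78
position: [0.5332, 0.1361, 0.1024]
tool_rot: [0.122, 0.993, -0.003, -0.0]
ft_force: [-3.0, -13.6, 7.4]
grip_width: 0.0465
```

```bash
python3 -c "
from h import *
plan(.5334,.1384,.101,75.7)
cam('wrist','w15')
crop('w15',30,130,430,310,2,'w15c')
crop('w15',130,160,240,260,5,'w15d')"
```

```text
t 20.77 pos [0.5332 0.1361 0.1024] yaw 76.0 shift cm [0.04 0.23 0.14] spin 0.006 f [ -3.  -13.6   7.4] w 0.0465 tilt [-0.001 -0.005]
```

View pics/w15c.png

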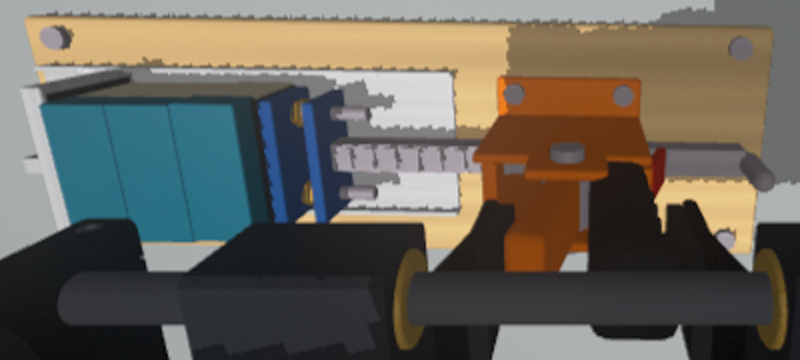

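View pics/w15d.png

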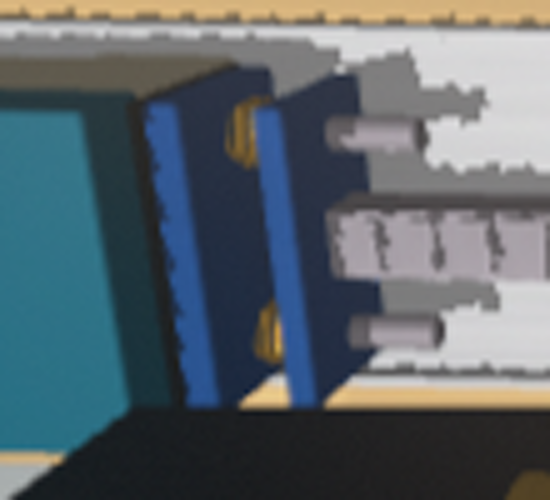

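>>> arm_command:
  targets:
    - [0,0,0,0,4.4]
    - [0,0,0,0,4.2]
    - [0,0,0,0,4.1]
    - [0,0,0,0,4.1]
    - [0,0,0,0,4.1]
  newtons: 13

```text
time: 21.45
position: [0.5331, 0.1358, 0.1024]
tool_rot: [0.122, 0.993, -0.003, -0.0]
ft_force: [-2.9, -13.6, 7.6]
grip_width: 0.0414
```

```bash
python3 -c "
from h import *
plan(.5334,.1384,.101,75.7)
cam('wrist','w16')
crop('w16',130,160,240,260,5,'w16d')"
```

```text
t 21.45 pos [0.5331 0.1358 0.1024] yaw 76.0 shift cm [0.04 0.26 0.14] spin 0.006 f [ -2.9 -13.6   7.6] w 0.0414 tilt [-0.002 -0.006]
```

View pics/w16d.png

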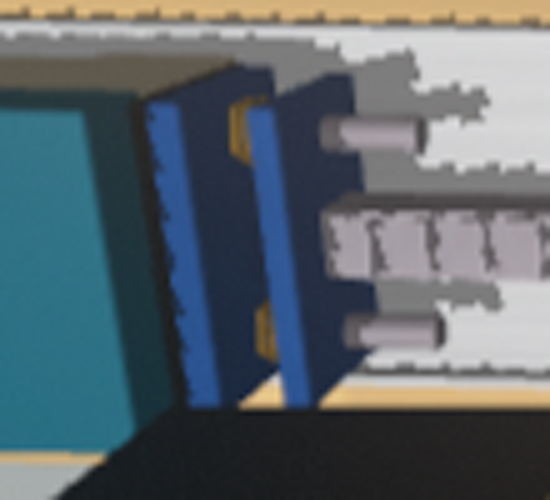

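>>> arm_command:
  targets:
    - [0,0,0,0,3.9]
    - [0,0,0,0,3.8]
    - [0,0,0,0,3.7]
    - [0,0,0,0,3.7]
    - [0,0,0,0,3.7]
  newtons: 15

```text
time: 22.12
position: [0.5335, 0.1371, 0.1024]
tool_rot: [0.122, 0.993, -0.002, -0.0]
ft_force: [-3.1, -9.2, 6.4]
grip_width: 0.0374
```

```bash
python3 -c "
from h import *
plan(.5334,.1384,.101,75.7)
cam('wrist','w17')
crop('w17',130,160,240,260,5,'w17d')"
```

```text
t 22.12 pos [0.5335 0.1371 0.1024] yaw 76.0 shift cm [0.04 0.12 0.13] spin 0.005 f [-3.1 -9.2  6.4] w 0.0374 tilt [-0.001 -0.003]
```

View pics/w17d.png

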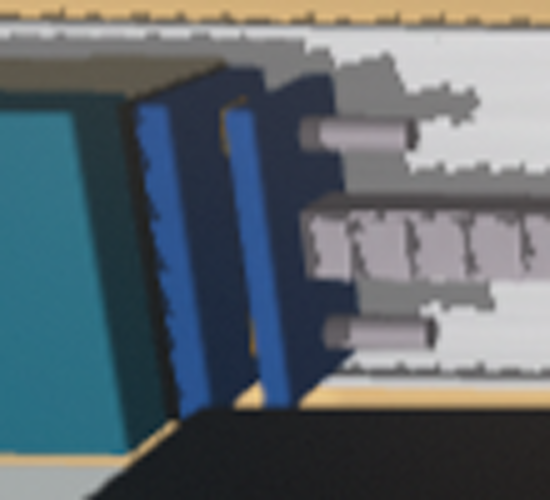

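>>> arm_command:
  targets:
    - [0,0,0,0,3.7]
    - [0,0,0,0,3.7]
    - [0,0,0,0,3.7]
    - [0,0,0,0,3.7]
    - [0,0,0,0,3.7]

```text
time: 22.8
position: [0.5335, 0.1371, 0.1024]
tool_rot: [0.122, 0.993, -0.002, -0.0]
ft_force: [-2.7, -8.8, 6.1]
grip_width: 0.0371
```

```bash
python3 -c "
from h import *
plan(.5334,.1384,.101,75.7)
cam('wrist','w18');cam('side','s18');cam('scene','c18')
crop('w18',130,160,240,260,5,'w18d');crop('s18',270,140,350,300,3.6,'s18c')"
```

```text
t 22.8 pos [0.5335 0.1371 0.1024] yaw 76.0 shift cm [0.04 0.12 0.14] spin 0.005 f [-2.7 -8.8  6.1] w 0.0371 tilt [-0.001 -0.003]
```

View pics/w18d.png

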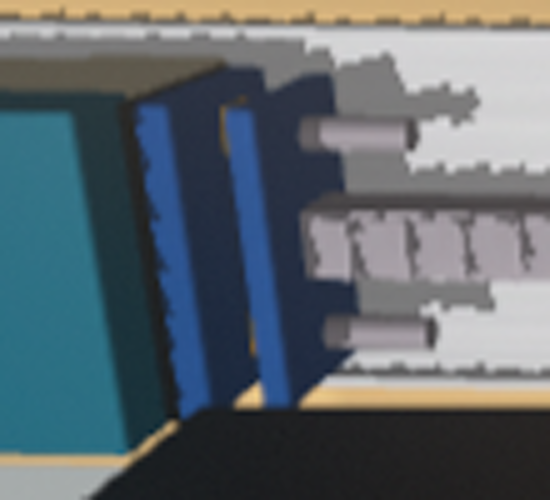

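View pics/c18.png

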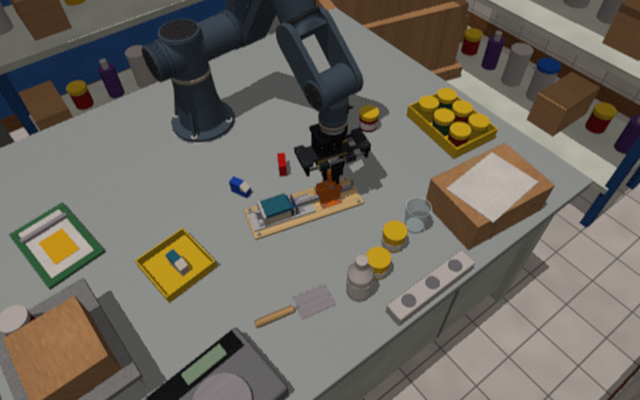

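View pics/s18c.png

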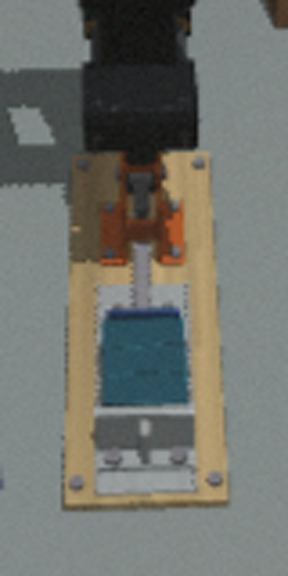

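```bash
python3 -c "
from h import *
a=(5,(130,160))
for t,j,c in [('w13',(178,110),(312,118)),('w14',(125,105),(258,110)),('w16',(148,103),(249,107)),('w18',(137,103),(226,109))]:
    z=load(t); x=cl(z,*j,.047,*a); y=cl(z,*c,.047,*a); print(t,x,y,x[0]-y[0])
"
```

```text
w13 (np.float64(130.7), np.float64(-28.2)) (np.float64(110.1), np.float64(-27.0)) 20.599999999999994
w14 (np.float64(140.0), np.float64(-28.2)) (np.float64(119.4), np.float64(-27.5)) 20.599999999999994
w16 (np.float64(140.3), np.float64(-28.1)) (np.float64(124.5), np.float64(-27.6)) 15.800000000000011
w18 (np.float64(140.3), np.float64(-28.3)) (np.float64(126.5), np.float64(-27.4)) 13.800000000000011
```

Compression is 20.6 − 13.8 = 6.8 mm, steady over the last 0.7 s, so I'm handing in.

```bash
python3 -c "
from h import *
print(robot.hand_in())"
```

```text
the job is handed in; nothing more can be done
None
```

The job is handed in at about 23 s of the 72 s allowed. The hand-in reports no verdict.

- **Chipped coupon:** it was the third in the row from the jaw. I lifted it out gripped across its width, and it stands upright in the yellow tray. The blue and red look-alikes were not touched.
- **Pumping:** six full trigger squeezes closed the three sound coupons up against the end stop. A seventh, part squeeze pressed the springs. The jaw was moved only by the trigger.
- **Final hold:** the gripper is still squeezing the trigger at about 37 mm opening, with the grip limit set to 15 N. The wrist camera shows about 6.8 mm of spring compression (free gap 20.6 mm, now 13.8 mm). It was unchanged over the last 0.7 s, and the springs did not bottom.
- **Last pictures:** the three coupons stand in a closed row, and the other objects look unmoved.
- **Measurements that disagreed:** the scene and side cameras gave positions about 5 mm apart, so I used the wrist camera for the clamp. While holding the part squeeze, the arm gave way by about 2.5 mm. The wrist then read about 14 N at roughly 4–5 mm of compression, a little above the 8 to 12 N stated. For that reason I went by the measured spring compression, not the force.

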